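# Feed the piping coupler through the lever lid

## Task

Let the white piping coupler waiting on the ramp into the purple tip organiser: with the fingertips press the organiser's wide front lever all the way down so that the linked lid stands fully open, and keep it down until the coupler has rolled in and lies still. Then ease the lever slowly back up so that the lid comes down under control and settles shut without slamming. Work only through the lever: grasp and lift nothing, do not touch the lid or the coupler, and leave the cake stand, custard cups and scraper comb where they are.

Things in the scene. Friction and masses are not known exactly. Their poses are not given: they have to be found in the camera images.
- organiser: Purple plastic tip organiser, fixed to the bench. Origin: centre of its underside; x points from the lever side (front, -x, roughly towards the robot) to the ramp side (back, +x), z up. Box 150 (x) by 170 (y) by 80 mm high, walls 5 mm, floor 5 mm, three bays along y; the middle bay (140 by 61 mm) is empty, the side bays hold steel tips. Shut lid's top at z=89 mm.
- lever_pad (a point): Point to press: on the upper face of the lever paddle, mid-width, 75 mm from its pivot; moves with it. Paddle: flat plate 72 wide (y), 95 long, 6 mm thick, out of the organiser's front (-x), slanting up 0.20 rad to its free end at rest: the point is then 88 mm above the bench, 163 mm in front of the organiser's origin. Fully down (slanting down 0.25 rad): 54 mm above the bench, 163 mm in front.
- lever_pivot (a point): Centre of the lever's pivot axle: fixed on the organiser at x=-90, y=0, z=70 mm of its frame; the axle runs along the organiser's y.
- lever (a joint): Lever angle, rad: 0 at rest (up), 0.45 fully down, against a stop that yields a little (rubber). Linked: lid angle = 2.3 x lever angle. No latch, no spring: the lid's weight (110 to 190 g) pushes the lever back up, so it follows a finger that rises slowly. Some 1 to 5 N at the lever pad holds it.
- lid (a joint): Lid angle, rad: 0 shut, about 1.03 fully open. Hardly damped: let go from open it falls at well over 2.5 rad/s, which counts as a slam. Raising the fingertip at 10 mm/s at the lever pad closes it at about 0.3 rad/s.
- lid_edge (a point): Mid-top of the upright fence (100 mm wide, 34 mm tall) on the lid's back edge, which holds the coupler back. Moves with the lid, which is hinged along y at x=-68, z=85 mm of the organiser. Shut: 120 mm above the bench, x=73 mm. Fully open: 0.22 m above the bench, x=-26 mm. No part of the lid comes in front of x=-75 mm.
- coupler: White plastic piping coupler, a drum 30 mm in diameter and 44 mm long, 30 g, loose, lying across the ramp against the lid's fence. Origin: its centre; its own y is the drum's axis. It rolls into the middle bay by itself once the lid opens, and then lies with its centre about 20 mm above the bench.
- cake_stand: White ceramic cake stand, plate 180 mm across, 100 mm tall. Origin: centre of its underside. Bystander.
- cup_a: Glass custard cup, 72 mm across, 60 mm tall. Origin: centre of its underside. Bystander.
- cup_b: Second glass custard cup, the same size. Bystander.
- comb: Flat steel scraper comb, 75 by 110 by 4 mm, lying flat. Origin: centre of its underside. Bystander.
- ramp_foot (a point): Mid-width of the lower end of the ramp's surface, at the top of the organiser's back wall (x=73, z=81 mm of its frame). The ramp is 60 mm wide with low guards and slopes up 18 degrees from here to x=165, z=111 mm.
Mind the look-alikes: they are no part of the job. Of the things that look like the coupler, the smallest one is meant.

How it is judged:
On the way, in this order (a step that is already met when the one before it is completed fails the run):
1. the lever is held down, the lid is fully open, and the coupler lies still in the middle bay (value of joint lid above 0.95 rad and height (world z) of coupler below 0.045 m and linear speed of coupler below 0.04 m/s and x of coupler in the frame of organiser between -0.07 and 0.07 m), for 0.3 s.
2. the lid is shut again (value of joint lid below 0.05 rad), for 0.2 s.
At the end, for the whole second after the job is handed in: The lid is shut (within 0.05 rad), the lever is up (within 0.03 rad), and the coupler lies at rest on the floor of the organiser's middle bay. On the way the lid stood open at least 0.95 rad with the coupler already lying in the bay, and it never closed faster than 2.5 rad/s (value of joint lid below 0.05 rad and value of joint lever below 0.03 rad and height (world z) of coupler below 0.045 m and linear speed of coupler below 0.04 m/s and x of coupler in the frame of organiser between -0.07 and 0.07 m and y of coupler in the frame of organiser between -0.035 and 0.035 m); the robot touches nothing.
It fails at once if the lid drops or slams: it closes faster than 2.5 rad/s (velocity of joint lid below -2.5 rad/s).
It fails at once if the robot touches the lid (contact force between any of the fingers, the arm and lid above 0.5 N).
It fails at once if the robot touches or carries the coupler (contact force between any of the fingers, the arm and coupler above 0.3 N).
It fails at once if the coupler is lifted above where it lay (height (world z) of coupler above 0.135 m).
It fails at once if a bystander is moved or lifted more than 15 mm (distance of any of cake_stand, cup_a, cup_b, comb from where it was at the start of the episode above 0.015 m).
It also fails if it takes over 51 s, if anything falls off the work surface, if the arm or the gripper's body presses on something with over 40 N, if the wrist force passes 120 N, or if a joint passes its speed limit or range.

## Robot

A 6-joint arm with a two-finger parallel gripper is mounted at the origin on the work surface. World frame = base frame: x ahead of the robot, y to its left, z up, the work surface at z = 0. Lengths are in m, angles in rad, forces in N, time in s.
With the tool pointing down it reaches from about 0.375 to 0.975 m from the base axis. Payload 3.8 kg.
Tool frame: the origin (TCP) lies midway between the tips of the shut fingers; the grasp point (between the pads) lies 19 mm behind it; x points along the fingers, y is the direction in which the jaws open and shut, and the axes are right-handed (so a half turn about x gives the same grasp; the last joint's range is limited). The gripper opens to 88 mm and grips with 3 to 60 N. Pads are 18 mm wide; open, the fingers measure 123 mm over their backs; the gripper's body (75 mm by 187 mm) begins 45 mm behind the grasp point.
Start: joints at [1.222, 0.264, 1.604, -0, 1.274, -0.037], TCP at [0.207, 0.642, 0.239] pointing down, gripper open.
Joint ranges: [-2.63, 2.63], [-0.94, 2.18], [0.31, 2.57], [-1.31, 4.45], [0, 2.66], [-2.55, 2.55]. Speed limits (rad/s): [2.57, 2.57, 3.14, 3.14, 3.14, 3.14].

## Interface

Orientations are given as a rotation vector (axis times angle).
In Python, from cell import manip, inverse_kinematics, cams, order gives the robot as it stands. Calls block until the motion is done:
- manip.move_pose(position, orientation): joint-space move of the TCP to a pose.
- manip.move_linear(position, rate=0.15, rot=None): straight line of the TCP; rot=None keeps the orientation; rate is the mean speed in m/s.
- manip.set_joints(angles): joint-space move.
- manip.set_gripper(opening, force=None): finger opening in m; force is the grip in N (None keeps the last); returns when the fingers have stopped.
- manip.dwell(seconds).
- inverse_kinematics(position, orientation): joint angles nearest the present ones, or None.
- manip.state(): the state.
- cams.capture(name): name is "side" or "top" or "wrist"; returns a dict with "image" (384x512x3 uint8, blue, green, red), "z_map" (384x512 float32, m along the optical axis (not along the pixel's ray), 0 where there is no reading), "intrinsics" (3x3 intrinsics, pixels), "position" and "orientation" of the camera in the world; the wrist camera has in their place "T_tool_cam" (4x4, takes a point from camera to tool coordinates, whose origin is the TCP and whose axes are the tool frame's). Camera axes: x right, y down, z forward; pixel columns grow to the right and rows downward; lengths in m; the calibration is good to about 2 mm. A picture is of the moment at which its call begins: read the wrist's pose just before it.
A pose or a line that the arm cannot do raises manip.IKError and nothing moves.
- order.close_job(): hands the job in, once; it reports no verdict.
The state is a dict: "clock": time; "joint_pos": joint angles; "joint_velocities": joint speeds; "tau": joint torques, N m; "tool_pos": TCP position; "tcp_rot": TCP orientation; "contact_force": force on the tool from outside, world axes, zero at the start; "moment": the same for the moment, N m; "gripper_width": finger opening in m.
Only numpy, scipy, OpenCV 4.12 (cv2) and the standard library are available. Lean on these libraries where they do the work, as an engineer would, in place of code of your own. Each camera call takes 0.05 s, during which the arm holds its last target. There are 200 camera calls.

## Working session

There is one attempt and no reset: what is moved stays moved. The work goes in short steps, each a Python script; the robot and the scene stay as the last script left them, time stands still between calls to the robot, and variables do not carry over. Pictures are saved under pics/ and viewed, about 8 in all and at most 12, crops included, and the job is handed in when it is done.

```bash
mkdir -p pics; ls
cat > h.py <<'E'
import numpy as np, cv2
from scipy.spatial.transform import Rotation as R
from cell import manip, inverse_kinematics, cams, order
def pose(c):
    o=np.array(c["orientation"],float)
    M=o if o.shape==(3,3) else R.from_rotvec(o).as_matrix()
    return M,np.array(c["position"],float)
def cloud(c):
    z=c["z_map"];K=np.array(c["intrinsics"]);v,u=np.indices(z.shape)
    M,p=pose(c)
    P=np.stack([(u-K[0,2])/K[0,0]*z,(v-K[1,2])/K[1,1]*z,z],-1)@M.T+p
    P[z<=0]=np.nan
    return P
E
python3 - <<'E'
from h import *
import pickle
s=manip.state();print(s)
d={n:cams.capture(n) for n in("top","side")}
for n,c in d.items():
    cv2.imwrite(f"pics/{n}0.png",c["image"]);print(n,c["orientation"],c["position"],c["intrinsics"])
pickle.dump(d,open("d.pkl","wb"))
E
```

```text
pics
{'clock': 0.0, 'joint_pos': array([ 1.22212808e+00,  2.64751634e-01,  1.60534159e+00,  4.46149194e-05,
        1.27369442e+00, -3.68719722e-02]), 'joint_velocities': array([-5.24753763e-04,  8.71784399e-05,  5.69676159e-04, -1.17240128e-03,
       -5.22207239e-04,  1.46190336e-03]), 'tau': array([ 7.56626541e-04, -5.02107596e+01, -3.56876922e+01,  7.27047329e-02,
        2.94682500e-02, -1.43196658e-04]), 'tool_pos': array([0.20680112, 0.64180993, 0.23740652]), 'tcp_rot': array([ 0.2430393 ,  1.55737051, -0.24642192]), 'contact_force': array([0.51185859, 0.10279466, 0.14805039]), 'moment': array([0.03147197, 0.01638491, 0.0466603 ]), 'gripper_width': 0.08843578907981854}
top [-2.14661754  2.11313765 -0.12719068] [ 0.47735377 -0.01300718  1.10946293] [[355.79799202   0.         252.71643172]
 [  0.         355.79799202 190.66980456]
 [  0.           0.           1.        ]]
side [-2.03563475  0.41953506 -0.27651623] [ 0.20773472 -0.97700558  0.69745515] [[393.96055126   0.         257.05868897]
 [  0.         393.96055126 189.98622273]
 [  0.           0.           1.        ]]
```

View pics/top0.png

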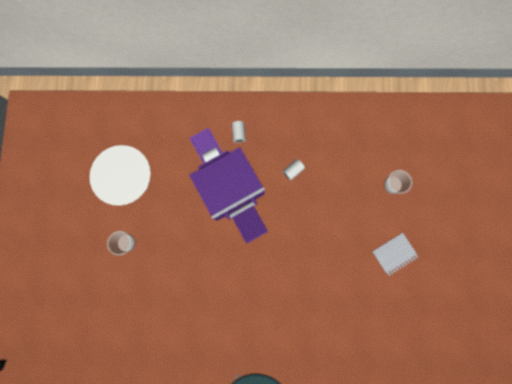

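View pics/side0.png

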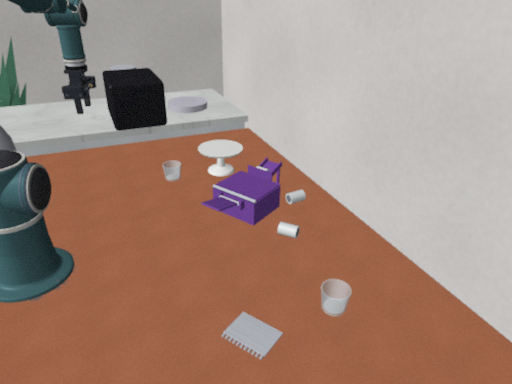

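The top view shows the organiser at about (228,184). Its lever points towards the robot at (250,222), the ramp is at (205,145), and the coupler sits on the ramp at (211,156). Two look-alikes lie at (239,131) and (294,170). Next I'll measure the organiser's pose.

Run:
```python
from h import *
import pickle
d=pickle.load(open("d.pkl","rb"));c=d["top"];P=cloud(c)
hsv=cv2.cvtColor(c["image"],cv2.COLOR_BGR2HSV)
m=(hsv[...,0]>120)&(hsv[...,0]<150)&(hsv[...,1]>100)
n,l,st,ce=cv2.connectedComponentsWithStats(m.astype(np.uint8))
print(st[1:][st[1:,4]>60],ce[1:][st[1:,4]>60])
# lid: z .08-.1 within main blob ; lever: blob low
lid=m&(abs(P[...,2]-.087)<.012)
n,l,st,ce=cv2.connectedComponentsWithStats(lid.astype(np.uint8))
for i in range(1,n):
    if st[i,4]<100: continue
    Q=P[l==i]; r=cv2.minAreaRect(Q[:,:2].astype(np.float32)*1000)
    print("comp",st[i],Q.mean(0),r, np.percentile(Q[:,2],[2,50,98]))
b=m&(P[...,2]>.04);Q=P[b];print("all purple",len(Q),cv2.minAreaRect(Q[:,:2].astype(np.float32)*1000))
for (u,v) in [(211,156),(239,131),(294,170),(250,222),(228,184),(207,140),(258,235)]: print((u,v),P[v,u])
```

```text
[[ 190  129   72   86 3157]
 [ 216  193   48   27  133]
 [ 233  207   34   36  676]] [[221.99714919 174.70763383]
 [239.30075188 206.41353383]
 [249.63461538 224.31213018]]
comp [196 139  25  18 129] [0.75703221 0.15557447 0.09508261] ((750.2103271484375, 152.75051879882812), (45.136192321777344, 56.50325393676758), 28.22897720336914) [0.0871772  0.09552082 0.09881218]
comp [ 190  148   72   67 2631] [0.65942878 0.09987283 0.08890062] ((660.35400390625, 99.82777404785156), (136.52816772460938, 168.8336181640625), 30.165756225585938) [0.08505927 0.08894112 0.09306281]
comp [234 208  33  35 640] [0.53187392 0.02576013 0.08380648] ((534.0557861328125, 26.76906967163086), (83.30209350585938, 67.67304229736328), 30.303144454956055) [0.07570053 0.08402099 0.09284936]
all purple 3901 ((420.7871398925781, 238.9807586669922), (332.5889587402344, 756.1491088867188), 56.894004821777344)
(211, 156) [0.72575876 0.14009409 0.1159442 ]
(239, 131) [0.82572487 0.06682651 0.0402129 ]
(294, 170) [ 0.70408298 -0.10472182  0.03743286]
(250, 222) [0.54007812 0.02545156 0.08333609]
(228, 184) [0.64896021 0.09133743 0.0907881 ]
(207, 140) [0.77753652 0.15585025 0.1014099 ]
(258, 235) [0.50316154 0.00174667 0.08921157]
```

Run:
```python
from h import *
a=np.radians(30.2); o=np.array([.6565,.0978]); pad=o-.163*np.array([np.cos(a),np.sin(a)])
best=None
for s in(1,-1):
    x=np.array([0,0,-1.]);y=s*np.array([-np.sin(a),np.cos(a),0]);rv=R.from_matrix(np.c_[x,y,np.cross(x,y)]).as_rotvec()
    q=inverse_kinematics([*pad,.16],rv); print(s,q)
    if q is not None and (best is None or abs(q[5])<abs(best[0][5])): best=(q,rv)
rv=best[1]; np.save("rv.npy",rv); np.save("pad.npy",pad); print(pad)
manip.set_gripper(0.0)
manip.move_pose([*pad,.2],rv)
manip.move_linear([*pad,.115],rate=.08)
s=manip.state();print(s["clock"],s["tool_pos"],s["contact_force"])
c=cams.capture("side");w=cams.capture("wrist")
cv2.imwrite("pics/pre.png",np.hstack([cv2.resize(c["image"][110:260,150:350],(400,300)),cv2.resize(w["image"],(400,300))]))
```

```text
1 [-1.76392024e-02  2.73979962e-02  2.02466015e+00 -4.44089210e-16
  1.08953450e+00 -2.11552496e+00]
-1 [-0.0176392   0.027398    2.02466015  0.          1.0895345   1.02606769]
[0.51562321 0.01580775]
5.1 [0.51622202 0.01581502 0.11565585] [ 0.05966303  0.10401802 -0.06618714]
```

View pics/pre.png

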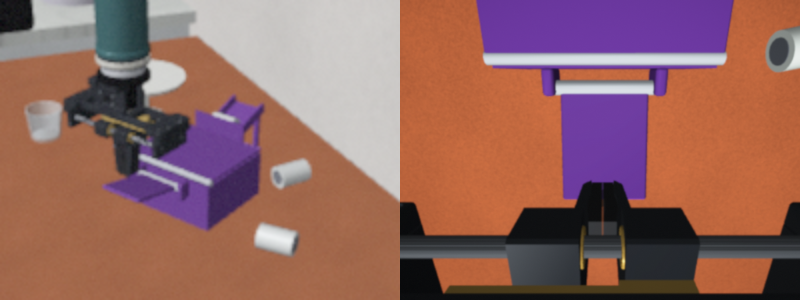

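The fingers are centred across the paddle: its middle is at about (604,150) in the wrist half, and the fingertips are at (603,190). The lid bar is well clear, so I'll press.

Run:
```python
from h import *
pad=np.load("pad.npy")
for z in [.095,.085,.075,.066,.060,.057,.055,.053]:
    manip.move_linear([*pad,z],rate=.02)
    s=manip.state();print(z,round(s["clock"],2),s["tool_pos"].round(4),s["contact_force"].round(2))
    if s["contact_force"][2]>15: break
manip.dwell(1.0)
c=cams.capture("side");t=cams.capture("top");P=cloud(t)
print(manip.state()["clock"],manip.state()["contact_force"])
cv2.imwrite("pics/down.png",np.hstack([cv2.resize(c["image"][110:260,150:350],(400,300)),cv2.resize(t["image"][110:260,150:350],(400,300))]))
```

```text
0.095 6.35 [0.5158 0.0158 0.0952] [ 0.46 -0.53 -0.4 ]
0.085 7.0 [0.5155 0.0159 0.0848] [ 0.51 -0.11  0.47]
0.075 7.65 [0.5155 0.0158 0.0749] [-1.04 -0.63  1.48]
0.066 8.25 [0.5159 0.0159 0.066 ] [ 0.13 -0.13  2.5 ]
0.06 8.7 [0.5154 0.0158 0.0597] [ 0.31 -1.22  0.67]
0.057 9.0 [0.5158 0.0158 0.0571] [-0.3   0.79  3.36]
0.055 9.25 [0.516  0.0159 0.0565] [-4.6   0.44 13.69]
0.053 9.5 [0.5161 0.0159 0.056 ] [-9.2  -0.18 24.77]
10.6 [-9.38638005  0.54765461 24.23357324]
```

View pics/down.png

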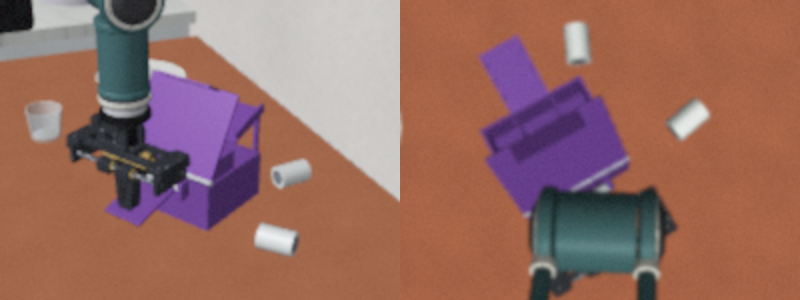

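The lever is against its stop at 25 N and the lid stands open. The ramp is now empty at (515,75) in the top half. I'll check the lid angle from depth and that the coupler isn't lying somewhere else.

Run:
```python
from h import *
manip.dwell(1.0)
a=np.radians(30.2); M=np.array([[np.cos(a),np.sin(a)],[-np.sin(a),np.cos(a)]])
for n in("top","side"):
    c=cams.capture(n);P=cloud(c);hsv=cv2.cvtColor(c["image"],cv2.COLOR_BGR2HSV)
    L=np.concatenate([(P[...,:2]-[.6565,.0978])@M.T,P[...,2:]],-1)
    m=(hsv[...,0]>120)&(hsv[...,0]<150)&(hsv[...,1]>80)&(L[...,0]>-.08)&(L[...,0]<.02)&(abs(L[...,1])<.09)&(L[...,2]>.11)
    Q=L[m]; k=np.polyfit(Q[:,2],Q[:,0],1); r=Q[:,0]-np.polyval(k,Q[:,2]); Q=Q[abs(r)<.006]; k=np.polyfit(Q[:,2],Q[:,0],1)
    print(n,len(Q),"lid angle",np.arctan2(1,k[0]),"zmax",Q[:,2].max())
    w=(hsv[...,1]<60)&(hsv[...,2]>110)&(L[...,0]>-.07)&(L[...,0]<.2)&(abs(L[...,1])<.06)&(L[...,2]>-.01)
    print(" whites near bay/ramp",w.sum(),L[w][::10].round(3).tolist()[:8])
    y0,y1,x0,x1=(125,225,170,300) if n=="top" else (140,225,190,300)
    cv2.imwrite(f"pics/{n}z.png",cv2.resize(c["image"][y0:y1,x0:x1],None,fx=5,fy=5,interpolation=cv2.INTER_CUBIC))
s=manip.state();print(s["clock"],s["contact_force"])
```

```text
top 1201 lid angle 1.1328203800839485 zmax 0.2203821163690749
 whites near bay/ramp 0 []
side 1444 lid angle 1.054608730123843 zmax 0.21102191307532414
 whites near bay/ramp 21 [[-0.029, 0.042, 0.227], [-0.029, 0.001, 0.227], [-0.07, -0.022, 0.049]]
11.7 [-9.46869326  0.3727097  24.17523264]
```

View pics/topz.png

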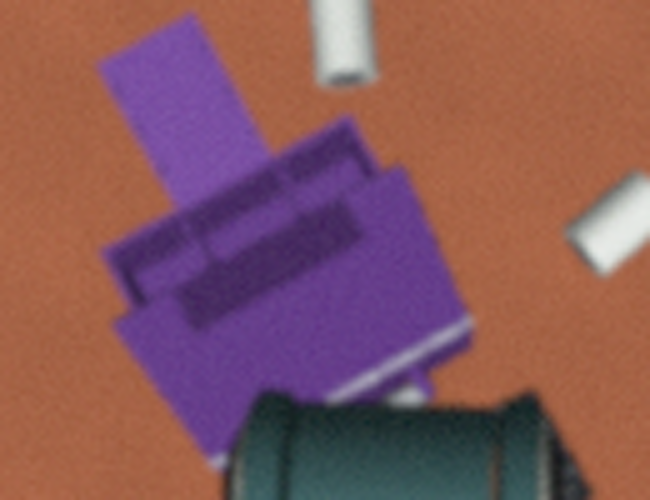

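The ramp is empty and the lid is open at about 1.05 rad. The coupler isn't on the ramp or bench, so it must be in the bay, hidden by the open lid. I'll let it settle a bit longer, then ease the lever up.

Run:
```python
from h import *
pad=np.load("pad.npy")
manip.dwell(2.0)
for z in [.056,.060,.066,.072,.078,.084,.090,.098]:
    manip.move_linear([*pad,z],rate=.008)
    s=manip.state();print(z,round(s["clock"],2),s["tool_pos"].round(4),s["contact_force"].round(2))
manip.dwell(.5)
manip.move_linear([*pad,.2],rate=.08)
manip.move_pose([.42,-.1,.3],np.load("rv.npy"))
t=cams.capture("top");c=cams.capture("side");P=cloud(t);print(manip.state()["clock"])
a=np.radians(30.2); M=np.array([[np.cos(a),np.sin(a)],[-np.sin(a),np.cos(a)]])
L=np.concatenate([(P[...,:2]-[.6565,.0978])@M.T,P[...,2:]],-1)
for nm,lo,hi in(("lid",-.06,.06),("lever",-.18,-.10)):
    m=(L[...,0]>lo)&(L[...,0]<hi)&(abs(L[...,1])<.03)&(L[...,2]>.06)&(L[...,2]<.11);Q=L[m]
    print(nm,len(Q),np.polyfit(Q[:,0],Q[:,2],1),np.median(Q[:,2]))
cv2.imwrite("pics/end.png",np.hstack([cv2.resize(c["image"][110:260,150:350],(400,300)),cv2.resize(t["image"][110:260,150:350],(400,300))]))
```

```text
0.056 14.22 [0.5159 0.0158 0.0568] [-1.73  1.09  7.44]
0.06 14.88 [0.5154 0.0157 0.0598] [-0.2   0.18  2.06]
0.066 15.78 [0.5156 0.0159 0.066 ] [-1.67 -0.51  2.21]
0.072 16.68 [0.5158 0.0158 0.0721] [-0.79 -0.84  2.08]
0.078 17.57 [0.516  0.0159 0.0782] [0.5  1.57 1.98]
0.084 18.48 [0.5158 0.0158 0.0841] [3.03 0.61 2.15]
0.09 19.38 [0.5154 0.0158 0.09  ] [1.05 1.06 2.88]
0.098 20.52 [0.5156 0.0158 0.0979] [-0.02  0.18  0.35]
23.3
lid 826 [-0.00285614  0.08879837] 0.08876399532702117
lever 568 [-0.20248748  0.05449519] 0.08316485533749185
```

View pics/end.png

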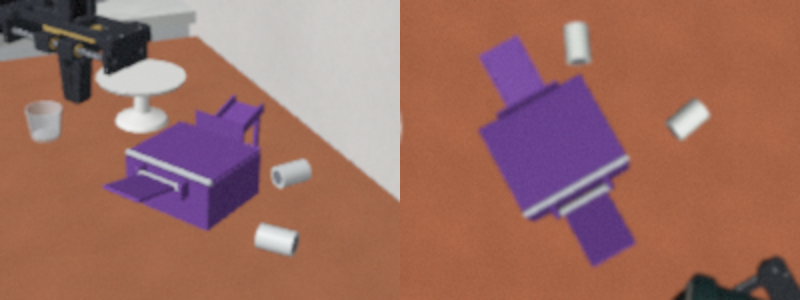

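The lid is flat at 88.8 mm with a slope of -0.003. The lever is back at a slope of 0.20 rad, the ramp is empty, and the robot is clear. Handing in.

```bash
python3 -c "
from h import *
print(order.close_job())"
```

```text
the job is handed in; nothing more can be done
None
```

I let the coupler into the organiser through the lever alone and handed the job in at about 23 s of the 51 s allowed. The hand-in gives no verdict, and I never saw the coupler inside the bay.

- **Opening:** I pressed the lever pad with the shut fingertips until it met its stop, at about 25 N. Depth readings put the lid at about 1.05 rad from the side camera and 1.13 from the top. The two disagree somewhat, but both are clearly open.
- **Coupler:** I held the lever down for over 4 s. The ramp was empty afterwards and the coupler was not visible outside. That it lies in the bay is inferred, because the lid hid that part of the bay while open and covers it now.
- **Closing:** I raised the fingertips at about 8 mm/s, and the lever pushed back with a steady 2 to 3 N until it reached its rest height. That suggests the lid came down under control, though I did not measure its speed.
- **Last checks:** The lid is flat at 88.8 mm (89 mm expected) and the lever slants up 0.20 rad, its rest position. The arm ended clear of everything. It kept well away from the bystanders, but I did not measure their positions again.

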